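# Push the blow-off nozzle into the air manifold's quick coupling

### The arm

A 7-joint arm with a two-finger parallel gripper is mounted at the origin on the work surface; the furniture and walls round the work are solid. World frame = base frame: x ahead of the robot, y to its left, z up, the work surface at z = 0. Lengths are in m, angles in degrees, forces in N, time in s.
With the tool pointing down it reaches from about 0.35 to 0.9 m from the base axis. Payload 7.2 kg.
Tool frame: the origin (TCP) lies at the very end of the fingers, on their centre line; the grasp point (between the pads) lies 19 mm behind it (robot.grasp_offset is the distance from the TCP to the grasp point, in m); z points along the fingers, y is the line along which they close (so a half turn about z gives the same grasp; the last joint's range is limited). The gripper opens to 85 mm and grips with 20 to 120 N. Pads are 22 mm wide; open, the fingers measure 114 mm over their backs; the gripper's body (76 mm by 85 mm) begins 54 mm behind the grasp point. The pads swing forward as they close: fully open they stand 13 mm farther back than shut.
Start: joints at [68.973, 23.554, -0.728, 91.456, 0.321, 64.991, -4.71], TCP at [0.184, -0.597, 0.231] pointing down, gripper open.
Joint ranges: [-169.25, 169.25], [-16.82, 113.86], [-84.01, 82.57], [7.8, 145.47], [-59.2, 239.2], [7.22, 106.19], [-163.78, 163.78]. Speed limits (degrees/s): [136.94, 136.94, 172.46, 172.46, 180, 180, 180].

### API

Orientations are given as [roll, pitch, yaw] about the fixed x, y, z axes, in that order (R = Rz(yaw) Ry(pitch) Rx(roll)).
In Python, from plant import robot gives the robot as it stands. The module is installed in compiled form; this text tells all that it offers.
- The arm moves only by the tool move_arm, never from a script. Its argument "plan" is a list of rows, each a list of 5 numbers: the shift along the tool's x, y, z in mm, then the turn about the tool's z in degrees, then the finger opening in mm, from 0 to 85.4. A call has 1 to 5 rows; each row shifts and turns the commanded pose from where the row before left it, along the tool's axes as they then stand; what a row does not reach is not made up. A row lasts 1/8 s, in which the tool goes at most 62.5 mm and 10.7 degrees, less where a joint would pass 70% of its speed; a pose out of reach is approached as far as the arm can. A call with a gripper value outside its range is refused whole. The fingers move at their own pace and stop on an object; "squeeze" is the grip in N (left out, the last holds). Time passes only in rows, so rows that do not move let the fingers close. It gives the time, the measured TCP pose, the force, the opening and the grip force at its end, in the units of the state.
- robot.sense(): the state, without advancing time (a new reading comes with each control period).
- robot.read_camera(name): name is "scene" or "top" or "wrist"; returns (picture, depth): 400x640x3 uint8, red, green, blue; 400x640 float32, m along the optical axis (not along the pixel's ray), 0 where there is no reading.
- robot.camera_model(name): a dict with "fovy" (degrees; the focal length in pixels is half the picture's height over the tangent of half this angle, whatever the lens; pixels are square), "cx", "cy" (the principal point, pixels), "world_from_camera" (4x4, takes a point from camera to world coordinates). Camera axes: x right, y up, looking along -z (the intrinsics and any distortion apply to the point x, -y, -z); pixel columns grow to the right and rows downward; lengths in m; the calibration is good to about 2 mm. A picture is of the moment at which its call begins: read the wrist's pose just before it. camera_model takes no time and is no camera call; for the wrist camera it gives the pose at the moment of the call.
- robot.job_done(): hands the job in; it is judged then, once.
The state is a dict: "t": time; "q": joint angles; "qvel": joint speeds; "tau": joint torques, N m; "position": TCP position; "tool_rot": TCP orientation; "force": force on the tool from outside, world axes, zero at the start; "moment": the same for the moment, N m; "width": finger opening in m; "finger_force": force on a finger pad.
Only numpy, scipy, OpenCV 4.12 (cv2) and the standard library are available. Lean on these libraries where they do the work, as an engineer would, in place of code of your own. Each camera call takes 0.05 s, during which the arm holds its last target. There are 200 camera calls.

### The job

Take the blow-off nozzle (the one with the ribbed grip and the thin spout on top) out of the rack and push its foot straight down into the open port of the air manifold, past the spring grip, until the coupling holds it and it stays fully in, upright, when you let go. How deep the grip lies differs from one coupling to another, so feel for it: push slowly, and once it has given way and snapped in, stop and never ram it against the bottom. Leave the other two parts in the rack and the bottles where they are.

Things in the scene. Friction and masses are not known exactly. Their poses are not given: they have to be found in the camera images.
- wand: Blow-off nozzle, a straight turned metal part, 135 mm long, about 150 g, standing upright in one of the rack's three holes, its lower end 8 mm above the table. Origin at the centre of the lower end, z along it to the spout. Foot and shank 16 mm diameter up to 70 mm, ribbed cylindrical grip of 22 mm diameter from 70 to 110 mm, then a thin spout (6 mm) to 135 mm.
- wand_tip (a point): Centre of the nozzle's lower end. The foot from here up: cone from 8 to 16 mm diameter over 7 mm, 16 mm bead to 8 mm, locking groove of 10 mm diameter from 8 to 20 mm (its upper end slopes out to 16 mm at 22 mm), then the shank.
- wand_grip (a point): Middle of the nozzle's ribbed grip, on its axis, 92 mm above the lower end: grasp here, any yaw.
- manifold: Aluminium air manifold, fixed, 56 (x) x 110 (y) x 62 mm high, origin at the centre of its underside, z up. On top two steel fittings: at y = -27 mm the open port, at y = +27 mm a port shut by a fixed flat plug 16 mm high; a brass hose end on the +y face. Pushing the bead past the balls takes about 10 to 24 N over some 6 mm, then the resistance drops sharply as they snap into the groove.
- port (a point): Centre of the open port's mouth, 76 mm above the table, z up. A funnel 26 mm wide inside the rim (43 mm outside) narrows over 4 mm to a vertical bore of 18 mm. Hidden inside, three sprung balls grip the foot; their centres lie 19 to 39 mm below the mouth (unknown, differs each time). Snapped in, the nozzle's lower end is about 12 mm below the balls' centres; 2 mm deeper is a hard bottom.
- valve (a joint): The sprung check valve at the bottom of the coupling, pushed down by the nozzle's lower end, in m: 0 shut, about 0.0037 when the nozzle is held by the balls, 0.0055 at the hard bottom. Its spring (3 N at 0, 6.5 N at the bottom) pushes the nozzle back up against the balls, or out if the balls do not hold it. More than 40 N on it damages it.
- rack: Grey plastic rack, fixed, 50 (x) x 180 (y) x 44 mm high, origin at the centre of its underside, with three upright holes of 18 mm diameter, 36 mm deep, at y = -60, 0 and +60 mm.
- plug: Short blanking plug standing in another hole of the rack, 63 mm long, with a flat round head of 28 mm; not to be used. Origin at the centre of its lower end.
- rod: Plain rod, 13 mm diameter, 100 mm long, standing in the remaining hole of the rack; not to be used. Origin at the centre of its lower end.
- stain_bottle: Small dark purple bottle with a white cap, 32 mm wide, 75 mm high, standing near the far side; origin under its centre. Bystander.
- ethanol_bottle: White bottle with a red cap, 60 mm wide, 150 mm high, standing to the left of the manifold; origin under its centre. Bystander.
Things that resemble listed ones, but are neither listed nor needed, are in the scene too. What is shaped like the wand but green is not meant.

How it is judged (in metres and radians):
On the way, in this order (a step that is already met when the one before it is completed fails the run):
1. the nozzle is lifted clear of the rack (height (world z) of wand_tip above 0.05 m), for 0.1 s.
2. its foot is in the bore of the open port, at least 10 mm below the mouth (horizontal distance between wand_tip and port below 0.004 m and z of wand_tip in the frame of port below -0.01 m), for 0.05 s.
At the end, for the whole second after the job is handed in: The nozzle stands free in the open port, held by the balls: valve down over 2.5 mm, lower end over 26 mm below the mouth and within 4 mm of its axis, within 8 degrees of upright, at rest. Plug and rod are still upright in their holes (moved under 20 mm) (value of joint valve above 0.0025 m and horizontal distance between wand_tip and port below 0.004 m and z of wand_tip in the frame of port below -0.026 m and angle between wand's own z axis and vertical below 0.14 rad and linear speed of wand below 0.02 m/s and distance of each of plug, rod from where it was at the start of the episode below 0.02 m and angle between each of plug, rod's own z axis and vertical below 0.2 rad); the robot touches nothing.
It fails at once if the nozzle's lower end is pressed on the valve at the bottom of the coupling with more than 40 N (contact force between wand and valve above 40 N).
It fails at once if a bottle is knocked over or shoved more than 30 mm (distance of any of stain_bottle, ethanol_bottle from where it was at the start of the episode above 0.03 m or angle between any of stain_bottle, ethanol_bottle's own z axis and vertical above 0.5 rad).
It also fails if it takes over 54 s, if anything falls off the work surface, if the arm or the gripper's body presses on something with over 40 N, if the wrist force passes 120 N, or if a joint passes its speed limit or range.

## Working session

There is one attempt and no reset: what is moved stays moved. The work goes in short steps, Python scripts to look and compute and a tool call to move; the robot and the scene stay as the last step left them, time stands still between calls to the robot, and variables do not carry over. Pictures are saved under pics/ and viewed, at most 10 in all, crops included, and the job is handed in when it is done.

Besides the shell and the picture viewer there is one more tool, called after "Call:" as name([rows], argument=value, ...), one row to a line, values as JSON. move_arm: Moves the arm, as the interface text tells. Its arguments: {"type":"object","properties":{"plan":{"type":"array","items":{"type":"array","items":{"type":"number"}}},"squeeze":{"type":"number"}},"required":["plan"]}

```bash
mkdir -p pics; cat > h.py <<'E'
import numpy as np, cv2
from plant import robot
def ray(m,u,v,H=400):
    f=H/2/np.tan(np.radians(m["fovy"])/2); T=np.array(m["world_from_camera"])
    d=T[:3,:3]@np.array([(u-m["cx"])/f,-(v-m["cy"])/f,-1.0]); return T[:3,3],d
def onplane(m,u,v,z):
    o,d=ray(m,u,v); return o+d*(z-o[2])/d[2]
def cloud(m,D):
    f=200/np.tan(np.radians(m["fovy"])/2); T=np.array(m["world_from_camera"])
    v,u=np.mgrid[:D.shape[0],:D.shape[1]]
    P=np.stack([(u-m["cx"])/f*D,-(v-m["cy"])/f*D,-D],-1)
    return P@T[:3,:3].T+T[:3,3]
E
python3 - <<'E'
from h import *
ims=[]
for n in("scene","top"):
    im,D=robot.read_camera(n); m=robot.camera_model(n)
    np.savez(f"pics/{n}.npz",im=im,D=D,P=cloud(m,D)); cv2.imwrite(f"pics/{n}.png",im[:,:,::-1])
    print(n,m["fovy"],m["cx"],m["cy"],np.round(m["world_from_camera"],3).tolist(),(D>0).mean(), [k for k in m])
print({k:np.round(v,3).tolist() for k,v in robot.sense().items()})
E
```

```text
scene 57.80468828337198 317.79897561209003 196.3069430229639 [[-0.594, 0.363, -0.718, -0.12], [-0.804, -0.292, 0.518, 0.532], [-0.022, 0.885, 0.466, 0.487], [0.0, 0.0, 0.0, 1.0]] 0.99590234375 ['fovy', 'cx', 'cy', 'world_from_camera']
top 52.37109159652938 322.18360531152445 201.81588128952993 [[-0.007, 0.986, -0.167, 0.282], [-1.0, -0.003, 0.021, 0.099], [0.02, 0.167, 0.986, 1.094], [0.0, 0.0, 0.0, 1.0]] 0.995765625 ['fovy', 'cx', 'cy', 'world_from_camera']
{'t': 0.1, 'q': [68.973, 23.599, -0.73, 91.501, 0.321, 64.99, -4.709], 'qvel': [-0.02, -0.042, 0.014, -0.071, -0.132, 0.116, 0.06], 'tau': [0.003, -60.182, 0.685, -30.009, 0.014, 0.006, 0.0], 'position': [0.184, -0.597, 0.23], 'tool_rot': [-179.912, 0.006, 17.122], 'force': [0.289, 0.332, 0.286], 'moment': [0.026, -0.013, 0.022], 'finger_force': 0.0, 'width': 0.085}
```

View pics/scene.png

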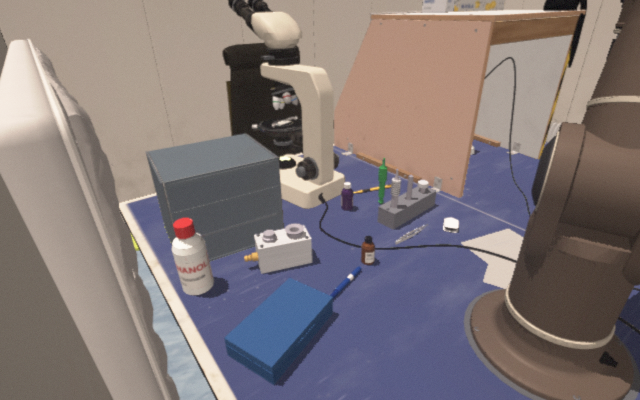

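View pics/top.png

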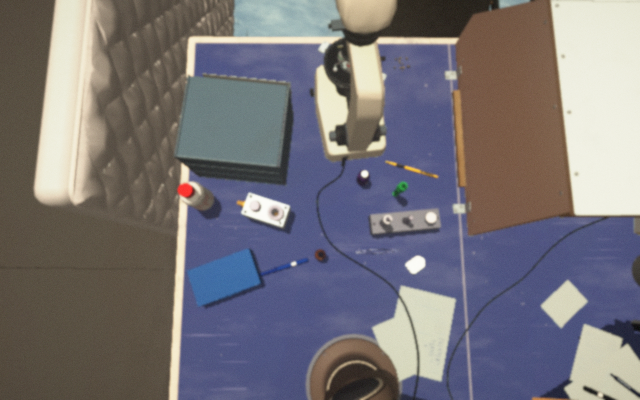

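The top view shows the manifold at (265,209) with the open port at about (275,212). The rack is at (405,221) and holds parts at (387,220), (407,220) and (431,218). The green decoy stands outside the rack at (401,188). Next I'll enlarge the rack and the manifold.

```bash
python3 - <<'E'
from h import *
s=np.load("pics/scene.npz");t=np.load("pics/top.npz")
a=cv2.resize(s["im"][150:235,370:470],(500,425),interpolation=cv2.INTER_CUBIC)
b=cv2.resize(t["im"][170:240,365:445],(300,262),interpolation=cv2.INTER_CUBIC)
c=cv2.resize(t["im"][185:235,235:300],(300,231),interpolation=cv2.INTER_CUBIC)
o=np.zeros((500,800,3),np.uint8);o[:425,:500]=a;o[:262,500:]=b;o[265:496,500:]=c
cv2.imwrite("pics/crop1.png",o[:,:,::-1])
P=t["P"]
for u,v in[(387,220),(407,220),(431,218),(397,229),(401,188),(256,206),(275,212),(265,209),(190,190),(365,176)]: print(u,v,np.round(P[v,u],3))
E
```

```text
387 220 [ 0.401 -0.078  0.123]
407 220 [ 0.406 -0.136  0.082]
431 218 [ 0.412 -0.2    0.072]
397 229 [ 0.387 -0.117  0.046]
401 188 [ 0.483 -0.118  0.107]
256 206 [0.444 0.244 0.079]
275 212 [0.437 0.202 0.02 ]
265 209 [0.438 0.223 0.066]
190 190 [0.471 0.39  0.149]
365 176 [ 0.522 -0.033  0.074]
```

View pics/crop1.png

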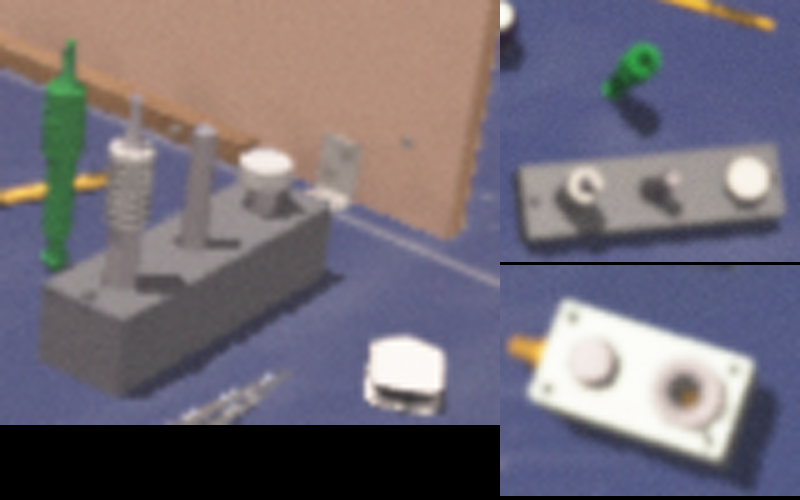

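Candidates in the scene view:
- (398,185): bare metal, ribbed grip with a thin spout on top. This fits, so it is the wand.
- (410,183): plain rod.
- (423,188): flat-headed plug.
- (382,180): same shape as the wand but green, and outside the rack, so it is the decoy.

The crop confirms the first one. Now I'll check the hood clearance and measure more precisely.

```bash
python3 - <<'E'
from h import *
s=np.load("pics/scene.npz");t=np.load("pics/top.npz")
for n,c in(("s",s),("t",t)):
    P=c["P"];
    for y in np.arange(-0.7,-0.15,0.05):
        k=(abs(P[...,1]-y)<.025)&(P[...,2]>.06)&(P[...,0]>0.12)&(P[...,2]<.7)&(c["D"]>0)
        if k.any(): print(n,round(y,2),k.sum(),"minx",np.round(np.percentile(P[k][:,0],[1,5]),3),"z",np.round(P[k][:,2].min(),2))
P=t["P"]
def box(x0,x1,y0,y1,z0,z1,c):
    P=c["P"];k=(P[...,0]>x0)&(P[...,0]<x1)&(P[...,1]>y0)&(P[...,1]<y1)&(P[...,2]>z0)&(P[...,2]<z1);return k
for n,c in(("s",s),("t",t)):
    for nm,b in dict(wandgrip=(.36,.44,-.1,-.05,.09,.122),rod=(.36,.44,-.16,-.115,.06,.11),plug=(.36,.45,-.23,-.17,.06,.08),rim=(.40,.48,.17,.27,.07,.085),racktop=(.36,.45,-.23,-.04,.038,.05),mani=(.38,.5,.14,.3,.055,.066)).items():
        k=box(*b,c)
        if k.sum()<4: continue
        Q=c["P"][k]; r=cv2.minAreaRect((Q[:,:2]*1000).astype(np.float32))
        print(n,nm,k.sum(),Q.mean(0).round(4),np.round(r[0],1),np.round(r[1],1),round(r[2],1))
E
```

```text
s -0.7 413 minx [0.36  0.362] z 0.25
s -0.65 783 minx [0.36  0.363] z 0.28
s -0.6 659 minx [0.214 0.217] z 0.28
s -0.55 1180 minx [0.196 0.2  ] z 0.06
s -0.5 834 minx [0.366 0.368] z 0.06
s -0.45 823 minx [0.367 0.368] z 0.08
s -0.4 958 minx [0.366 0.368] z 0.06
s -0.35 1537 minx [0.366 0.37 ] z 0.06
s -0.3 20205 minx [0.374 0.385] z 0.06
s -0.25 1401 minx [1.455 1.46 ] z 0.06
s -0.2 1600 minx [0.407 1.459] z 0.06
t -0.55 183 minx [0.16  0.163] z 0.06
t -0.5 1 minx [0.173 0.173] z 0.3
t -0.45 2476 minx [0.417 0.475] z 0.41
t -0.4 6342 minx [0.369 0.382] z 0.41
t -0.35 6493 minx [0.369 0.377] z 0.06
t -0.3 21904 minx [0.375 0.392] z 0.06
t -0.2 104 minx [0.402 0.404] z 0.06
s wandgrip 117 [ 0.4007 -0.0727  0.1069] [401.6 -74.7] [21.6 16.1] 49.3
s rod 94 [ 0.408  -0.1342  0.0852] [ 409.3 -135.5] [12.7 12.7] 34.8
s plug 68 [ 0.4134 -0.1929  0.0672] [ 415.2 -195.2] [23.9 26.7] 83.3
s rim 249 [0.4351 0.2195 0.0749] [439.  220.1] [85.2 38.7] 65.3
s racktop 636 [ 0.4041 -0.1253  0.0427] [ 410.5 -137. ] [ 52.8 182.9] 5.5
s mani 665 [0.4299 0.2328 0.0611] [438.  225.2] [110.5  58.8] 72.5
t wandgrip 61 [ 0.4033 -0.0774  0.1142] [404.8 -79.3] [20.4 20.6] 42.1
t rod 43 [ 0.4091 -0.1377  0.096 ] [ 410.1 -139.6] [11.7 12.5] 75.2
t plug 104 [ 0.415  -0.1983  0.0717] [ 415.  -199.5] [26.  26.3] 0.0
t rim 256 [0.4356 0.2151 0.077 ] [439.4 217.1] [84.7 40. ] 64.0
t racktop 1057 [ 0.4086 -0.1364  0.0453] [ 410.2 -140.2] [ 50.4 181. ] 5.0
t mani 606 [0.4384 0.2253 0.0627] [438.7 222.7] [111.1  56.7] 71.6
```

```bash
cat >> h.py <<'E'
from scipy.spatial.transform import Rotation as R
def rows(targets,pos=None,rot=None,step=50,dstep=10):
    """targets: (x,y,z,yaw) -> tool-frame rows (mm, deg), rotating after shift"""
    s=robot.sense(); pos=np.array(s["position"] if pos is None else pos); M=R.from_euler("xyz",s["tool_rot"] if rot is None else rot,degrees=True)
    yaw=M.as_euler("xyz",degrees=True)[2]
    for x,y,z,w in targets:
        d=(np.array([x,y,z])-pos); dy=(w-yaw+180)%360-180
        n=max(1,int(np.ceil(max(np.linalg.norm(d)*1000/step,abs(dy)/dstep))))
        for i in range(n):
            a=M.inv().apply(d/n)*1000
            print([*np.round(a,1).tolist(),round(-dy/n,1)])
            M=M*R.from_euler("z",-dy/n,degrees=True)
        pos=np.array([x,y,z]); yaw=w
        print("--",M.as_euler("xyz",degrees=True).round(1))
E
python3 - <<'E'
from h import *
rows([(.25,-.32,.231,60),(.395,-.079,.231,95)])
E
```

```text
[24.1, -40.9, -0.0, np.float64(-7.1)]
[29.0, -37.5, -0.0, np.float64(-7.1)]
[33.5, -33.6, -0.0, np.float64(-7.1)]
[37.4, -29.2, -0.0, np.float64(-7.1)]
[40.7, -24.3, -0.0, np.float64(-7.1)]
[43.4, -19.1, -0.0, np.float64(-7.1)]
-- [-1.799e+02 -1.000e-01  6.000e+01]
[46.9, 0.8, 0.0, -5.8]
[46.5, 5.6, 0.0, -5.8]
[45.7, 10.3, 0.0, -5.8]
[44.4, 14.9, 0.0, -5.8]
[42.7, 19.3, 0.0, -5.8]
[40.5, 23.6, 0.0, -5.8]
-- [-1.8e+02 -1.0e-01  9.5e+01]
```

Call:
move_arm([
  [24, -41, 0, -7.1, 85],
  [29, -37.5, 0, -7.1, 85],
  [33.5, -33.5, 0, -7.1, 85],
  [37.5, -29, 0, -7.1, 85],
  [40.5, -24.5, 0, -7.1, 85],
])

```text
t: 0.72
position: [0.2395, -0.3652, 0.2311]
tool_rot: [-180.0, 0.0, 52.9]
force: [0.5, 0.5, 0.5]
width: 0.0848
finger_force: 0.0
```

Call:
move_arm([
  [43.5, -19, 0, -7.1, 85],
  [47, 1, 0, -5.8, 85],
  [46.5, 5.5, 0, -5.8, 85],
  [45.5, 10.5, 0, -5.8, 85],
  [44.5, 15, 0, -5.8, 85],
])

```text
t: 1.35
position: [0.349, -0.1595, 0.2313]
tool_rot: [180.0, 0.0, 83.1]
force: [0.5, -0.5, 0.1]
width: 0.0849
finger_force: 0.0
```

Call:
move_arm([
  [42.5, 19.5, 0, -5.8, 85],
  [40.5, 23.5, 0, -5.8, 85],
  [0, 0, 0, 0, 85],
  [0, 0, 0, 0, 85],
])

```text
t: 1.85
position: [0.397, -0.0816, 0.2309]
tool_rot: [-179.9, 0.0, 94.5]
force: [-1.1, 0.2, 0.0]
width: 0.0848
finger_force: 0.0
```

```bash
python3 - <<'E'
from h import *
s=robot.sense();print(s["t"],s["position"],s["tool_rot"],s["force"],s["q"])
m=robot.camera_model("wrist");im,D=robot.read_camera("wrist");P=cloud(m,D)
np.savez("pics/w1.npz",im=im,D=D,P=P);cv2.imwrite("pics/w1.png",im[:,:,::-1])
for nm,b in dict(wandgrip=(.36,.44,-.11,-.05,.09,.122),rod=(.36,.44,-.16,-.115,.06,.112),racktop=(.36,.46,-.25,-.03,.038,.05)).items():
    k=np.ones(D.shape,bool)
    for i in range(3): k&=(P[...,i]>b[2*i])&(P[...,i]<b[2*i+1])
    if k.sum()<4: print(nm,k.sum());continue
    Q=P[k];r=cv2.minAreaRect((Q[:,:2]*1000).astype(np.float32));print(nm,k.sum(),Q.mean(0).round(4),r)
E
```

```text
1.85 [ 0.39697677 -0.08159795  0.23094335] [-1.79938527e+02  1.48878187e-06  9.44732385e+01] [-1.05169425  0.23368735  0.04373136] [ 39.35011454   4.17880143 -35.69435714 117.77263781   2.8556111
  58.92391988   6.72375168]
wandgrip 583 [ 0.4049 -0.0755  0.113 ] ((405.5736389160156, -78.83560180664062), (21.718992233276367, 21.060983657836914), 17.745784759521484)
rod 393 [ 0.4103 -0.1358  0.0915] ((410.88214111328125, -138.7519073486328), (12.318624496459961, 12.655728340148926), 44.057952880859375)
racktop 5293 [ 0.4092 -0.1265  0.0426] ((410.80596923828125, -139.52015686035156), (50.07614517211914, 181.0577392578125), 5.083443641662598)
```

View pics/w1.png

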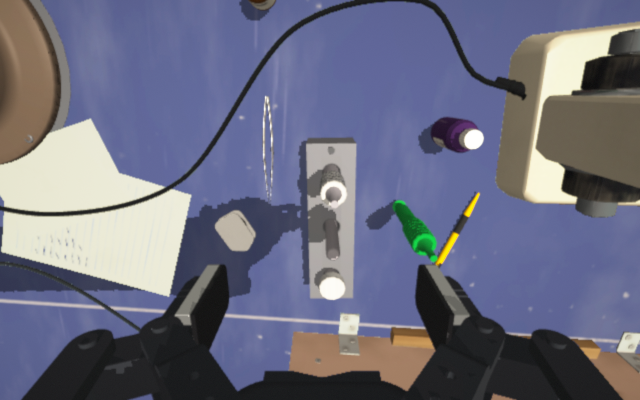

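The wrist view shows the wand at (333,190), the rod at (333,240) and the plug at (331,287), with the green decoy off to the side at (415,230). It agrees with the earlier fix, putting the wand at (0.4055, -0.079).

Call:
move_arm([
  [2, 9, 20, 0, 52],
  [0, 0, 40, 0, 52],
  [0, 0, 40, 0, 52],
  [0, 0, 35, 0, 52],
  [0, 0, 15, 0, 52],
], squeeze=50)

```text
t: 2.52
position: [0.4048, -0.0795, 0.0797]
tool_rot: [-179.8, -0.0, 94.4]
force: [-0.2, 0.3, -0.1]
width: 0.0517
finger_force: 0.0
```

Call:
move_arm([
  [0, 0, 0, 0, 52],
  [0, 0, 0, 0, 52],
])

```text
t: 2.78
position: [0.4071, -0.0788, 0.0823]
tool_rot: [179.9, 0.0, 94.5]
force: [-0.2, -0.4, -0.2]
width: 0.052
finger_force: 0.0
```

Call:
move_arm([
  [0, -1.5, 1, 0, 20],
  [0, 0, 0, 0, 10],
  [0, 0, 0, 0, 10],
  [0, 0, 0, 0, 10],
  [0, 0, 0, 0, 10],
], squeeze=80)

```text
t: 3.4
position: [0.4054, -0.0787, 0.0811]
tool_rot: [179.9, 0.1, 94.5]
force: [-0.9, -0.1, 7.1]
width: 0.0191
finger_force: 77.8
```

Call:
move_arm([
  [0, 0, -20, 0, 10],
  [0, 0, -30, 0, 10],
  [0, 0, -40, 0, 10],
  [0, 0, -20, 0, 10],
  [0, 0, 0, 0, 10],
])

```text
t: 4.03
position: [0.4056, -0.0788, 0.1915]
tool_rot: [179.8, 0.1, 94.5]
force: [-0.6, 1.0, -2.3]
width: 0.0196
finger_force: 78.6
```

```bash
python3 - <<'E'
from h import *
s=robot.sense();print(s["t"],s["position"],s["tool_rot"],s["force"],s["width"])
im,D=robot.read_camera("scene");m=robot.camera_model("scene");P=cloud(m,D)
x,y,z=s["position"]
k=(abs(P[...,0]-x)<.05)&(abs(P[...,1]-y)<.04)&(P[...,2]>.06)&(P[...,2]<z-.002)
Q=P[k]
for a in np.arange(.08,z,.01):
    q=Q[abs(Q[:,2]-a)<.005]
    if len(q): print(round(a,3),len(q),q.mean(0).round(4),np.ptp(q,axis=0).round(3))
print(Q[:,2].min())
v,u=np.argwhere(k).mean(0).astype(int)
cv2.imwrite("pics/s2.png",cv2.resize(im[max(0,v-75):v+75,u-90:u+90],(720,600),interpolation=cv2.INTER_CUBIC)[:,:,::-1])
E
```

```text
4.025 [ 0.40561642 -0.078827    0.19151485] [1.79836620e+02 1.01555477e-01 9.44911845e+01] [-0.59410842  1.0093886  -2.25977507] 0.019638730328318327
0.12 14 [ 0.4022 -0.0752  0.1222] [0.01  0.013 0.007]
0.13 20 [ 0.4039 -0.0756  0.129 ] [0.012 0.01  0.01 ]
0.14 21 [ 0.4014 -0.074   0.1415] [0.01  0.013 0.009]
0.15 26 [ 0.4016 -0.0739  0.1503] [0.011 0.014 0.01 ]
0.16 27 [ 0.4022 -0.0735  0.1598] [0.014 0.011 0.009]
0.17 26 [ 0.401  -0.0741  0.1698] [0.01  0.014 0.009]
0.18 29 [ 0.4017 -0.0736  0.1797] [0.013 0.01  0.01 ]
0.19 11 [ 0.4006 -0.0719  0.1874] [0.014 0.011 0.004]
0.11801312813049447
```

View pics/s2.png

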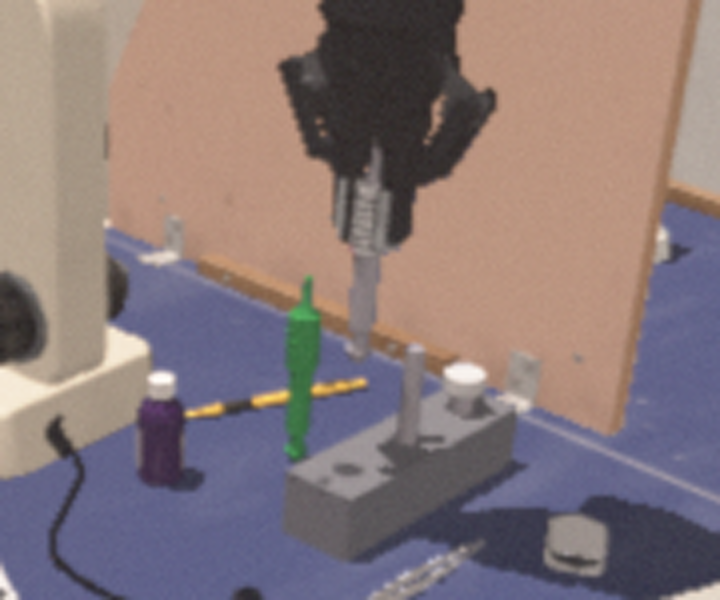

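The wand is held upright with its tip at z≈0.118, matching the expected 0.1185. Next I'll carry it to just short of the port and look from close by.

Call:
move_arm([
  [46, 8, 0, 0, 10],
  [46, 8, 0, 0, 10],
  [46, 8, 0, 0, 10],
  [46, 8, 0, 0, 10],
  [40, 7, 0, 0, 10],
])

```text
t: 4.7
position: [0.4253, 0.1493, 0.1889]
tool_rot: [-179.9, -0.0, 94.6]
force: [1.3, -1.0, -1.9]
width: 0.019
finger_force: 78.6
```

Call:
move_arm([
  [0, 0, 0, 0, 10],
  [0, 0, 0, 0, 10],
  [0, 0, 0, 0, 10],
])

```text
t: 5.08
position: [0.4258, 0.1465, 0.1896]
tool_rot: [-179.9, 0.0, 94.4]
force: [0.1, -0.2, -0.3]
width: 0.0193
finger_force: 78.6
```

```bash
python3 - <<'E'
from h import *
s=robot.sense();print(s["t"],s["position"],s["tool_rot"],s["force"],s["width"])
m=robot.camera_model("wrist");im,D=robot.read_camera("wrist");P=cloud(m,D)
np.savez("pics/w2.npz",im=im,D=D,P=P);cv2.imwrite("pics/w2.png",im[:,:,::-1])
for nm,(z0,z1) in dict(fit=(.070,.084),top=(.055,.066)).items():
    k=(P[...,0]>.37)&(P[...,0]<.51)&(P[...,1]>.14)&(P[...,1]<.31)&(P[...,2]>z0)&(P[...,2]<z1)
    n,L,st,c=cv2.connectedComponentsWithStats(k.astype(np.uint8))
    for i in range(1,n):
        if st[i,4]<100: continue
        Q=P[L==i];print(nm,st[i],np.median(Q[:,2]).round(4),cv2.minAreaRect((Q[:,:2]*1000).astype(np.float32)),cv2.minEnclosingCircle((Q[:,:2]*1000).astype(np.float32)))
E
```

```text
5.075 [0.42582598 0.14647365 0.18963576] [-1.79931087e+02  4.33363322e-02  9.44237189e+01] [ 0.06144678 -0.22531346 -0.34744588] 0.019307886736028897
fit [346  44  35  36 955] 0.0766 ((447.3162536621094, 249.07412719726562), (23.426036834716797, 23.251628875732422), 82.50575256347656) ((447.0534973144531, 248.8473663330078), 12.495692253112793)
fit [ 307  105   54   54 1806] 0.0742 ((430.52581787109375, 197.9909210205078), (40.346736907958984, 40.196617126464844), 37.69380187988281) ((430.49932861328125, 197.89346313476562), 20.470354080200195)
top [ 289    9  122  166 7021] 0.0607 ((439.0065612792969, 223.52044677734375), (110.45755767822266, 56.196044921875), 71.67626190185547) ((439.1452331542969, 223.5489959716797), 61.42422103881836)
```

View pics/w2.png

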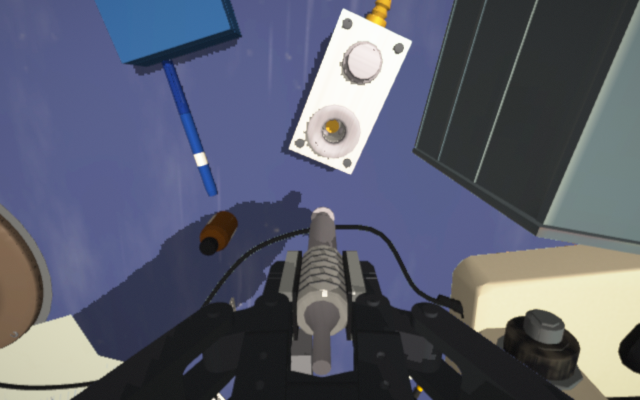

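The wrist view puts the port at (333,131), which is (0.4305, 0.198) in the world. All three views agree on this. The foot's tip is at (322,210). I'll measure the tip offset in the same camera.

```bash
python3 - <<'E'
from h import *
d=np.load("pics/w2.npz");P=d["P"];D=d["D"];s=robot.sense();p=np.array(s["position"])
M=R.from_euler("xyz",s["tool_rot"],degrees=True)
k=(D>0)&(np.linalg.norm(P[...,:2]-p[:2],axis=-1)<.03)&(P[...,2]>.10)&(P[...,2]<.186)
n,L,st,c=cv2.connectedComponentsWithStats(k.astype(np.uint8));
Q=P[k];v,u=np.nonzero(k)
for r in range(v.min(),v.max()+1,4):
    q=(M.inv().apply(P[r][k[r]]-p))*1000
    if len(q): print(r,np.nonzero(k[r])[0][[0,-1]],len(q),"toolx,y,z",np.median(q,0).round(1),"ymid",((q[:,1].min()+q[:,1].max())/2).round(1),"xmax",q[:,0].max().round(1))
E
```

```text
207 [321 323] 3 toolx,y,z [ 6.9 -0.2 68.1] ymid -0.2 xmax 7.1
211 [313 330] 18 toolx,y,z [ 4.5 -0.5 66.9] ymid -0.5 xmax 5.0
215 [311 333] 23 toolx,y,z [ 2.5 -0.1 64.4] ymid -0.1 xmax 7.5
219 [311 333] 23 toolx,y,z [ 6.3 -0.1 47.7] ymid -0.1 xmax 7.4
223 [311 333] 22 toolx,y,z [ 6.2  0.2 41.4] ymid -0.2 xmax 7.4
227 [310 334] 25 toolx,y,z [ 6.2 -0.1 35.4] ymid -0.1 xmax 7.3
231 [309 334] 26 toolx,y,z [ 6.4 -0.4 29.3] ymid -0.5 xmax 7.2
235 [309 335] 27 toolx,y,z [ 6.  -0.1 24.7] ymid -0.1 xmax 7.6
239 [309 335] 27 toolx,y,z [ 6.  -0.1 19.6] ymid -0.1 xmax 7.4
243 [308 335] 28 toolx,y,z [ 6.2 -0.4 14.2] ymid -0.5 xmax 7.8
247 [308 336] 9 toolx,y,z [ 3.8  4.4 14.5] ymid -0.0 xmax 5.6
```

Call:
move_arm([
  [26, 4.5, 0, 0, 10],
  [25, 4, 0, 0, 10],
  [0, 0, 0, 0, 10],
  [0, 0, 0, 0, 10],
])

```text
t: 5.62
position: [0.4306, 0.1982, 0.1901]
tool_rot: [-180.0, 0.1, 94.5]
force: [-0.0, -0.2, -1.9]
width: 0.0192
finger_force: 78.6
```

Call:
move_arm([
  [0, 0, 10, 0, 10],
  [0, 0, 10, 0, 10],
  [0, 0, 8, 0, 10],
  [0, 0, 0, 0, 10],
  [0, 0, 0, 0, 10],
])

```text
t: 6.25
position: [0.4306, 0.1995, 0.1623]
tool_rot: [180.0, -0.0, 94.5]
force: [-0.6, 0.2, -2.1]
width: 0.0194
finger_force: 78.6
```

```bash
python3 - <<'E'
from h import *
s=robot.sense();print(s["t"],s["position"],s["tool_rot"],s["force"],s["width"],s["q"])
m=robot.camera_model("wrist");im,D=robot.read_camera("wrist");P=cloud(m,D)
k=(P[...,0]>.39)&(P[...,0]<.47)&(P[...,1]>.16)&(P[...,1]<.27)&(P[...,2]>.07)&(P[...,2]<.079)
n,L,st,c=cv2.connectedComponentsWithStats(k.astype(np.uint8))
for i in range(1,n):
    if st[i,4]>100:
        Q=P[L==i];print(st[i],cv2.minEnclosingCircle((Q[:,:2]*1000).astype(np.float32)))
cv2.imwrite("pics/w3.png",cv2.resize(im[130:330,200:440],(720,600),interpolation=cv2.INTER_CUBIC)[:,:,::-1])
E
```

```text
6.25 [0.43062194 0.1995027  0.16233888] [ 1.79997622e+02 -8.18262456e-03  9.45279927e+01] [-0.607782    0.20409168 -2.07402909] 0.01935313342419151 [  6.8777032   19.25556352 -45.02539225 114.07541406  16.91555144
  53.27102818 -42.27769926]
[335 123  35  36 960] ((447.4188232421875, 249.23228454589844), 12.012354850769043)
[ 294  182   56   49 1410] ((430.5678405761719, 198.13555908203125), 20.691314697265625)
```

View pics/w3.png

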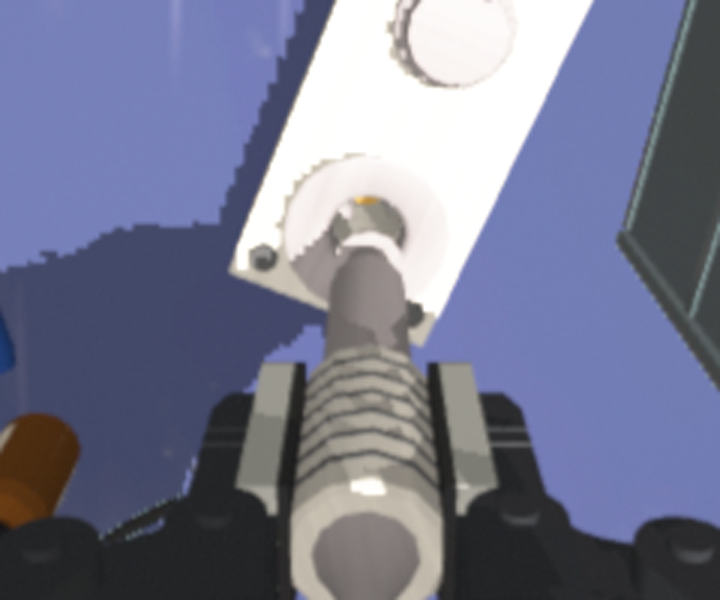

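The wand is aligned over the port. I'll lower it to about 10 mm deep.

Call:
move_arm([
  [-1, 0, 5, 0, 10],
  [0, 0, 5, 0, 10],
  [0, 0, 5, 0, 10],
  [0, 0, 3, 0, 10],
  [0, 0, 0, 0, 10],
])

```text
t: 6.92
position: [0.4305, 0.1983, 0.144]
tool_rot: [-180.0, 0.0, 94.5]
force: [0.0, 0.1, -1.8]
width: 0.0193
finger_force: 78.6
```

Call:
move_arm([
  [0, 0, 2, 0, 10],
  [0, 0, 2, 0, 10],
  [0, 0, 1.5, 0, 10],
  [0, 0, 1.5, 0, 10],
  [0, 0, 0, 0, 10],
])

```text
t: 7.55
position: [0.4306, 0.1984, 0.1372]
tool_rot: [-180.0, 0.0, 94.5]
force: [0.4, 0.4, -1.5]
width: 0.0191
finger_force: 78.6
```

Call:
move_arm([
  [0, 0, 1, 0, 10],
  [0, 0, 1, 0, 10],
  [0, 0, 0, 0, 10],
])

```text
t: 7.92
position: [0.4306, 0.1983, 0.1352]
tool_rot: [-180.0, 0.0, 94.5]
force: [0.3, 0.2, -2.2]
width: 0.0195
finger_force: 78.6
```

Call:
move_arm([
  [0, 0, 1, 0, 10],
  [0, 0, 1, 0, 10],
  [0, 0, 0, 0, 10],
])

```text
t: 8.3
position: [0.4306, 0.1983, 0.1332]
tool_rot: [-180.0, 0.0, 94.5]
force: [0.6, 0.0, -1.7]
width: 0.0193
finger_force: 78.6
```

Call:
move_arm([
  [0, 0, 1, 0, 10],
  [0, 0, 1, 0, 10],
  [0, 0, 0, 0, 10],
])

```text
t: 8.68
position: [0.4306, 0.1983, 0.1312]
tool_rot: [-180.0, 0.0, 94.5]
force: [0.0, 0.2, -1.5]
width: 0.0192
finger_force: 78.6
```

Call:
move_arm([
  [0, 0, 1, 0, 10],
  [0, 0, 1, 0, 10],
  [0, 0, 0, 0, 10],
])

```text
t: 9.05
position: [0.4306, 0.1983, 0.1292]
tool_rot: [-180.0, 0.0, 94.5]
force: [-0.3, 0.5, -1.6]
width: 0.0191
finger_force: 78.6
```

Call:
move_arm([
  [0, 0, 1, 0, 10],
  [0, 0, 1, 0, 10],
  [0, 0, 0, 0, 10],
])

```text
t: 9.43
position: [0.4306, 0.1983, 0.1272]
tool_rot: [-180.0, 0.0, 94.5]
force: [-0.2, 0.8, -1.6]
width: 0.0197
finger_force: 78.6
```

Call:
move_arm([
  [0, 0, 1, 0, 10],
  [0, 0, 1, 0, 10],
  [0, 0, 0, 0, 10],
])

```text
t: 9.8
position: [0.4306, 0.1983, 0.1252]
tool_rot: [-180.0, 0.0, 94.5]
force: [1.0, -0.3, -1.9]
width: 0.0192
finger_force: 78.6
```

Call:
move_arm([
  [0, 0, 1, 0, 10],
  [0, 0, 1, 0, 10],
  [0, 0, 0, 0, 10],
])

```text
t: 10.18
position: [0.4306, 0.1983, 0.1232]
tool_rot: [-180.0, 0.0, 94.5]
force: [-0.8, 0.4, -1.1]
width: 0.0192
finger_force: 78.6
```

Call:
move_arm([
  [0, 0, 1, 0, 10],
  [0, 0, 1, 0, 10],
  [0, 0, 0, 0, 10],
])

```text
t: 10.55
position: [0.4306, 0.1983, 0.1212]
tool_rot: [-180.0, 0.0, 94.5]
force: [-0.4, -0.2, -2.7]
width: 0.0194
finger_force: 78.6
```

Call:
move_arm([
  [0, 0, 1, 0, 10],
  [0, 0, 1, 0, 10],
  [0, 0, 0, 0, 10],
])

```text
t: 10.92
position: [0.4305, 0.1983, 0.1192]
tool_rot: [-180.0, 0.0, 94.5]
force: [0.1, 0.0, -2.2]
width: 0.0196
finger_force: 78.6
```

Call:
move_arm([
  [0, 0, 1, 0, 10],
  [0, 0, 1, 0, 10],
  [0, 0, 0, 0, 10],
])

```text
t: 11.3
position: [0.4305, 0.1984, 0.1172]
tool_rot: [-180.0, 0.0, 94.5]
force: [-0.1, -0.7, -1.4]
width: 0.019
finger_force: 78.6
```

Call:
move_arm([
  [0, 0, 1, 0, 10],
  [0, 0, 1, 0, 10],
  [0, 0, 0, 0, 10],
])

```text
t: 11.68
position: [0.4306, 0.1983, 0.1152]
tool_rot: [-180.0, 0.0, 94.5]
force: [-0.3, 0.4, -1.8]
width: 0.0189
finger_force: 78.6
```

Call:
move_arm([
  [0, 0, 1, 0, 10],
  [0, 0, 0, 0, 10],
])

```text
t: 11.92
position: [0.4306, 0.1983, 0.1142]
tool_rot: [-180.0, 0.0, 94.5]
force: [-0.1, -0.2, -1.4]
width: 0.0196
finger_force: 78.6
```

Call:
move_arm([
  [0, 0, 1, 0, 10],
  [0, 0, 0, 0, 10],
])

```text
t: 12.18
position: [0.4306, 0.1983, 0.1132]
tool_rot: [-180.0, 0.0, 94.5]
force: [-0.0, -0.3, -2.3]
width: 0.0191
finger_force: 78.6
```

Call:
move_arm([
  [0, 0, 1, 0, 10],
  [0, 0, 0, 0, 10],
])

```text
t: 12.42
position: [0.4306, 0.1983, 0.1122]
tool_rot: [-180.0, 0.0, 94.5]
force: [-0.4, 0.5, -1.3]
width: 0.0193
finger_force: 78.6
```

Call:
move_arm([
  [0, 0, 1, 0, 10],
  [0, 0, 0, 0, 10],
])

```text
t: 12.68
position: [0.4306, 0.1984, 0.1112]
tool_rot: [-180.0, 0.0, 94.5]
force: [-0.0, 0.3, -1.9]
width: 0.0195
finger_force: 78.6
```

Call:
move_arm([
  [0, 0, 1, 0, 10],
  [0, 0, 0, 0, 10],
])

```text
t: 12.92
position: [0.4306, 0.1983, 0.1102]
tool_rot: [-180.0, 0.0, 94.5]
force: [-0.2, -0.5, -2.1]
width: 0.0197
finger_force: 78.6
```

Call:
move_arm([
  [0, 0, 1, 0, 10],
  [0, 0, 0, 0, 10],
])

```text
t: 13.18
position: [0.4306, 0.1985, 0.1093]
tool_rot: [-180.0, -0.0, 94.5]
force: [-0.2, -0.1, -0.7]
width: 0.0191
finger_force: 78.7
```

Call:
move_arm([
  [0, 0, 1, 0, 10],
  [0, 0, 0, 0, 10],
])

```text
t: 13.42
position: [0.4307, 0.1985, 0.1085]
tool_rot: [180.0, -0.0, 94.5]
force: [-2.7, 0.3, 2.6]
width: 0.0189
finger_force: 79.2
```

Contact has started, with the tip about 40 mm deep.

Call:
move_arm([
  [0, 0, 1, 0, 10],
  [0, 0, 0, 0, 10],
])

```text
t: 13.68
position: [0.4309, 0.1985, 0.1077]
tool_rot: [180.0, 0.0, 94.5]
force: [-0.4, -0.3, 6.3]
width: 0.0192
finger_force: 79.7
```

Call:
move_arm([
  [0, 0, 1, 0, 10],
  [0, 0, 0, 0, 10],
])

```text
t: 13.92
position: [0.4311, 0.1985, 0.1069]
tool_rot: [179.9, 0.0, 94.5]
force: [-1.5, -0.1, 7.4]
width: 0.0195
finger_force: 80.0
```

Call:
move_arm([
  [0, 0, 1, 0, 10],
  [0, 0, 0, 0, 10],
])

```text
t: 14.18
position: [0.4312, 0.1985, 0.1057]
tool_rot: [179.9, 0.0, 94.5]
force: [-0.0, -0.5, 4.2]
width: 0.0194
finger_force: 79.6
```

Call:
move_arm([
  [0, 0, 0.7, 0, 10],
  [0, 0, 0, 0, 10],
])

```text
t: 14.42
position: [0.431, 0.1984, 0.1048]
tool_rot: [180.0, 0.0, 94.5]
force: [0.2, -0.2, 2.8]
width: 0.0188
finger_force: 79.3
```

Call:
move_arm([
  [0, 0, 0.5, 0, 10],
  [0, 0, 0, 0, 10],
])

```text
t: 14.68
position: [0.4308, 0.1982, 0.1039]
tool_rot: [180.0, 0.0, 94.5]
force: [0.7, -0.1, -0.1]
width: 0.0192
finger_force: 78.7
```

Call:
move_arm([
  [0, 0, 0.5, 0, 10],
  [0, 0, 0, 0, 10],
])

```text
t: 14.92
position: [0.4308, 0.1982, 0.1035]
tool_rot: [180.0, 0.0, 94.5]
force: [1.6, -0.6, 0.6]
width: 0.0188
finger_force: 78.7
```

The force peaked at about 9 N over baseline and then dropped, so the bead is passing the balls. I'll go on in small steps against the valve spring.

Call:
move_arm([
  [0, 0, 0.6, 0, 10],
  [0, 0, 0, 0, 10],
])

```text
t: 15.18
position: [0.4306, 0.1983, 0.1027]
tool_rot: [-180.0, -0.0, 94.5]
force: [2.5, -0.1, -3.4]
width: 0.0193
finger_force: 78.3
```

Call:
move_arm([
  [0, 0, 0.6, 0, 10],
  [0, 0, 0, 0, 10],
])

```text
t: 15.42
position: [0.4305, 0.1983, 0.1021]
tool_rot: [-180.0, -0.0, 94.5]
force: [1.8, -0.3, -3.9]
width: 0.0193
finger_force: 78.2
```

Call:
move_arm([
  [0, 0, 0.6, 0, 10],
  [0, 0, 0, 0, 10],
])

```text
t: 15.68
position: [0.4305, 0.1983, 0.1016]
tool_rot: [-180.0, -0.0, 94.5]
force: [1.6, -0.4, -5.0]
width: 0.0192
finger_force: 78.2
```

Call:
move_arm([
  [0, 0, 0.6, 0, 10],
  [0, 0, 0, 0, 10],
])

```text
t: 15.92
position: [0.4306, 0.1984, 0.1012]
tool_rot: [-180.0, 0.0, 94.5]
force: [0.5, -0.9, -0.7]
width: 0.0192
finger_force: 78.2
```

Call:
move_arm([
  [0, 0, 0.5, 0, 10],
  [0, 0, 0, 0, 10],
  [0, 0, 0, 0, 10],
])

```text
t: 16.3
position: [0.4306, 0.1984, 0.1008]
tool_rot: [180.0, 0.0, 94.5]
force: [-0.4, 0.9, 1.5]
width: 0.0194
finger_force: 78.7
```

Call:
move_arm([
  [0, 0, 0.5, 0, 10],
  [0, 0, 0, 0, 10],
  [0, 0, 0, 0, 10],
])

```text
t: 16.68
position: [0.4306, 0.1984, 0.1002]
tool_rot: [180.0, 0.0, 94.5]
force: [-0.8, 0.1, 3.7]
width: 0.0189
finger_force: 79.0
```

The readings fit a snapped-in foot resting on the valve spring. I'll check the hold with a gentle tug.

Call:
move_arm([
  [0, 0, -0.7, 0, 10],
  [0, 0, -0.7, 0, 10],
  [0, 0, 0, 0, 10],
])

```text
t: 17.05
position: [0.4305, 0.1982, 0.1013]
tool_rot: [-180.0, -0.0, 94.5]
force: [1.2, 0.0, -2.9]
width: 0.0193
finger_force: 78.6
```

Call:
move_arm([
  [0, 0, 0.6, 0, 10],
  [0, 0, 0, 0, 10],
  [0, 0, 0, 0, 30],
  [0, 0, 0, 0, 40],
  [0, 0, 0, 0, 40],
])

```text
t: 17.68
position: [0.4307, 0.1984, 0.101]
tool_rot: [180.0, -0.0, 94.5]
force: [-0.4, -0.6, 0.4]
width: 0.04
finger_force: 0.0
```

```bash
python3 - <<'E'
from h import *
s=robot.sense();print(s["t"],s["position"],s["force"],s["width"])
m=robot.camera_model("wrist");im,D=robot.read_camera("wrist");P=cloud(m,D)
cv2.imwrite("pics/w4.png",im[:,:,::-1])
k=(D>0)&(abs(P[...,0]-.4305)<.02)&(abs(P[...,1]-.198)<.02)&(P[...,2]>.078)
for a in np.arange(.08,.2,.004):
    q=P[k&(abs(P[...,2]-a)<.002)]
    if len(q): print(a.round(3),len(q),((q.min(0)+q.max(0))/2).round(4),np.ptp(q,axis=0).round(4))
E
```

```text
17.675 [0.43071337 0.19841303 0.10103937] [-0.43888149 -0.56642508  0.37243589] 0.040021956841645175
0.08 90 [0.4301 0.2012 0.08  ] [0.0153 0.0087 0.0039]
0.084 92 [0.4301 0.2016 0.084 ] [0.0149 0.0074 0.004 ]
0.088 84 [0.4302 0.203  0.088 ] [0.014  0.0049 0.004 ]
0.092 22 [0.4305 0.2045 0.0913] [0.0086 0.0017 0.0026]
0.096 19 [0.4289 0.2037 0.0973] [0.0174 0.0083 0.0014]
0.1 149 [0.4305 0.2019 0.1   ] [0.0399 0.0124 0.004 ]
0.104 234 [0.4305 0.198  0.104 ] [0.0398 0.0245 0.004 ]
0.108 271 [0.4305 0.1981 0.108 ] [0.0399 0.0251 0.004 ]
0.112 272 [0.4305 0.1979 0.112 ] [0.04  0.026 0.004]
0.116 265 [0.4305 0.1983 0.116 ] [0.04  0.025 0.004]
0.12 349 [0.4305 0.198  0.12  ] [0.04   0.0255 0.004 ]
0.124 353 [0.4305 0.198  0.124 ] [0.04   0.0264 0.004 ]
0.128 380 [0.4305 0.1982 0.128 ] [0.0399 0.0263 0.004 ]
0.132 410 [0.4305 0.1981 0.132 ] [0.04  0.025 0.004]
0.136 1492 [0.4305 0.1978 0.136 ] [0.04   0.0264 0.004 ]
0.14 482 [0.4305 0.1981 0.14  ] [0.04   0.0256 0.004 ]
0.144 227 [0.43   0.1981 0.144 ] [0.0082 0.0069 0.0039]
0.148 134 [0.4389 0.204  0.148 ] [0.0232 0.0157 0.0039]
0.152 173 [0.4389 0.2041 0.152 ] [0.0232 0.0157 0.0039]
0.156 230 [0.4305 0.2042 0.156 ] [0.0399 0.016  0.0039]
0.16 349 [0.4306 0.2032 0.16  ] [0.0395 0.0182 0.004 ]
0.164 91 [0.4305 0.2058 0.164 ] [0.04   0.0213 0.004 ]
0.168 303 [0.4305 0.2147 0.168 ] [0.04   0.0052 0.004 ]
0.172 890 [0.4305 0.2116 0.172 ] [0.0399 0.012  0.004 ]
0.176 1616 [0.4305 0.2115 0.176 ] [0.0399 0.0118 0.004 ]
0.18 2124 [0.4305 0.2119 0.18  ] [0.04   0.0109 0.004 ]
0.184 1130 [0.4305 0.2131 0.184 ] [0.04   0.0096 0.004 ]
0.188 306 [0.4305 0.2153 0.187 ] [0.04   0.0052 0.0019]
```

View pics/w4.png

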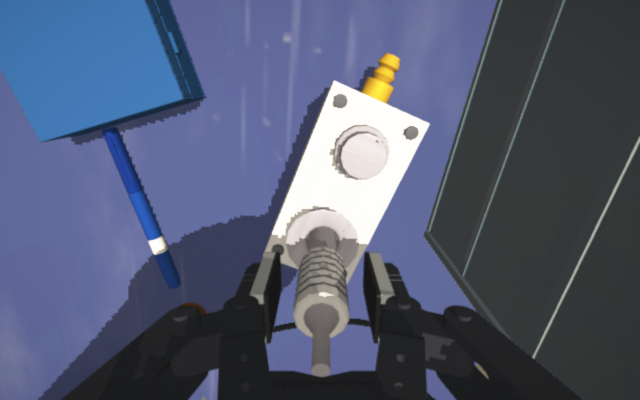

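The wand stands free and upright at (320,300) between the open fingers. Its grip top at z≈0.138 puts the tip about 48 mm deep. I'll retreat straight up.

Call:
move_arm([
  [0, 0, -10, 0, 45],
  [0, 0, -30, 0, 50],
  [0, 0, -40, 0, 50],
  [0, 0, -30, 0, 50],
  [0, 0, 0, 0, 50],
])

```text
t: 18.35
position: [0.4318, 0.1992, 0.2137]
tool_rot: [179.7, -0.1, 94.5]
force: [0.2, 0.4, -0.4]
width: 0.0498
finger_force: 0.0
```

```bash
python3 - <<'E'
from h import *
s=robot.sense();print(s["t"],s["position"],s["force"],s["width"])
m=robot.camera_model("wrist");im,D=robot.read_camera("wrist");P=cloud(m,D)
cv2.imwrite("pics/w5.png",im[:,:,::-1])
k=(D>0)&(abs(P[...,0]-.4305)<.016)&(abs(P[...,1]-.198)<.016)&(P[...,2]>.078)&(P[...,2]<.18)
for a in np.arange(.08,.18,.006):
    q=P[k&(abs(P[...,2]-a)<.003)]
    if len(q): print(a.round(3),len(q),((q.min(0)+q.max(0))/2).round(4),np.ptp(q,axis=0).round(4))
print("top",P[k][:,2].max())
E
```

```text
18.35 [0.43183722 0.19919245 0.21367396] [ 0.2181517   0.44489517 -0.41831541] 0.04979524978065253
0.08 24 [0.4301 0.2033 0.0807] [0.013  0.0038 0.0046]
0.086 13 [0.43   0.204  0.0851] [0.0094 0.002  0.0033]
0.098 26 [0.4297 0.2053 0.0992] [0.0178 0.0054 0.0031]
0.104 51 [0.4305 0.2025 0.104 ] [0.0219 0.0107 0.0054]
0.11 57 [0.4301 0.2023 0.1101] [0.0221 0.0111 0.0057]
0.116 67 [0.4301 0.2025 0.116 ] [0.0216 0.011  0.006 ]
0.122 80 [0.4302 0.2024 0.122 ] [0.0224 0.0113 0.0059]
0.128 80 [0.4302 0.2023 0.128 ] [0.022  0.0111 0.0059]
0.134 377 [0.4303 0.1971 0.134 ] [0.0215 0.0213 0.006 ]
0.14 212 [0.4298 0.1978 0.14  ] [0.019  0.0177 0.006 ]
0.146 44 [0.4303 0.1981 0.1459] [0.0071 0.0052 0.0057]
0.152 34 [0.4303 0.1983 0.152 ] [0.0055 0.0029 0.0056]
0.158 44 [0.4301 0.1968 0.1582] [0.0059 0.0064 0.0056]
0.164 51 [0.4301 0.1967 0.162 ] [0.0057 0.0057 0.0021]
top 0.1630919737120818
```

View pics/w5.png

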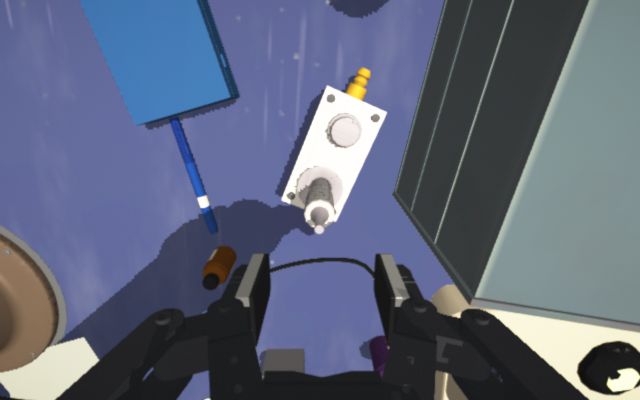

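The nozzle stands upright with its tip about 48 mm deep, but the force record is ambiguous. The bead passed at about 46 mm, so the locked position should be nearer 50 mm. I'll regrasp and press a little further, watching the force.

Call:
move_arm([
  [0, 0, 30, 0, 50],
  [0, 0, 40, 0, 50],
  [0, 0, 32, 0, 45],
  [0, 0, 10, 0, 45],
  [0, 0, 0, 0, 45],
])

```text
t: 19.02
position: [0.4301, 0.1985, 0.0986]
tool_rot: [-179.9, 0.0, 94.6]
force: [0.9, 0.4, 0.2]
width: 0.0449
finger_force: 0.0
```

Call:
move_arm([
  [0, 0, 0, 0, 20],
  [0, 0, 0, 0, 10],
  [0, 0, 0, 0, 10],
  [0, 0, 0, 0, 10],
  [0, 0, 0, 0, 10],
], squeeze=80)

```text
t: 19.65
position: [0.4311, 0.1986, 0.0994]
tool_rot: [179.9, -0.0, 94.5]
force: [0.6, 0.5, 2.5]
width: 0.0198
finger_force: 78.0
```

Call:
move_arm([
  [0, 0, 0.5, 0, 10],
  [0, 0, 0, 0, 10],
])

```text
t: 19.9
position: [0.431, 0.1986, 0.0986]
tool_rot: [180.0, -0.0, 94.5]
force: [0.9, 0.8, 4.2]
width: 0.0196
finger_force: 78.0
```

Call:
move_arm([
  [0, 0, 0.5, 0, 10],
  [0, 0, 0, 0, 10],
])

```text
t: 20.15
position: [0.431, 0.1985, 0.0981]
tool_rot: [180.0, -0.0, 94.5]
force: [2.0, 0.8, 3.2]
width: 0.0193
finger_force: 78.1
```

Call:
move_arm([
  [0, 0, 0.5, 0, 10],
  [0, 0, 0, 0, 10],
])

```text
t: 20.4
position: [0.431, 0.1985, 0.0977]
tool_rot: [180.0, -0.0, 94.5]
force: [2.1, 1.1, 4.9]
width: 0.0195
finger_force: 78.3
```

Call:
move_arm([
  [0, 0, 0.5, 0, 10],
  [0, 0, 0, 0, 10],
])

```text
t: 20.65
position: [0.431, 0.1986, 0.0976]
tool_rot: [179.9, -0.0, 94.5]
force: [0.7, 0.7, 11.1]
width: 0.0192
finger_force: 78.7
```

Call:
move_arm([
  [0, 0, 0.5, 0, 10],
  [0, 0, 0, 0, 10],
])

```text
t: 20.9
position: [0.4311, 0.1988, 0.0975]
tool_rot: [179.9, 0.0, 94.5]
force: [-0.4, -0.5, 15.5]
width: 0.0193
finger_force: 79.5
```

The force rose as a hard wall 1.9 mm below the resting position. That matches "hard bottom 2 mm below snapped-in", so it was already latched. I'll back off and tug lightly to confirm.

Call:
move_arm([
  [0, 0, -1, 0, 10],
  [0, 0, -1, 0, 10],
  [0, 0, -1, 0, 10],
  [0, 0, 0, 0, 10],
])

```text
t: 21.4
position: [0.4307, 0.1984, 0.0995]
tool_rot: [180.0, -0.0, 94.5]
force: [2.2, 1.0, 3.9]
width: 0.0191
finger_force: 78.0
```

Call:
move_arm([
  [0, 0, -0.7, 0, 10],
  [0, 0, 0, 0, 10],
])

```text
t: 21.65
position: [0.4306, 0.1983, 0.1]
tool_rot: [-180.0, 0.0, 94.5]
force: [2.3, 1.5, 2.0]
width: 0.0193
finger_force: 78.0
```

Call:
move_arm([
  [0, 0, -0.7, 0, 10],
  [0, 0, 0, 0, 10],
])

```text
t: 21.9
position: [0.4304, 0.1982, 0.1005]
tool_rot: [-180.0, 0.0, 94.5]
force: [4.0, 1.9, -3.8]
width: 0.0196
finger_force: 78.3
```

It resists the pull, so the balls hold it. I'll return to the rest height, release and retreat.

Call:
move_arm([
  [0, 0, 1.2, 0, 10],
  [0, 0, 0, 0, 10],
  [0, 0, 0, 0, 30],
  [0, 0, 0, 0, 45],
  [0, 0, 0, 0, 45],
])

```text
t: 22.52
position: [0.4302, 0.198, 0.0995]
tool_rot: [-179.9, 0.0, 94.5]
force: [0.9, 0.1, -0.4]
width: 0.0448
finger_force: 0.0
```

Call:
move_arm([
  [0, 0, -10, 0, 50],
  [0, 0, -30, 0, 50],
  [0, 0, -40, 0, 50],
  [0, 0, -35, 0, 50],
  [0, 0, 0, 0, 50],
])

```text
t: 23.15
position: [0.4319, 0.1993, 0.2177]
tool_rot: [179.7, -0.1, 94.5]
force: [0.2, 0.6, -0.1]
width: 0.0496
finger_force: 0.0
```

```bash
python3 - <<'E'
from h import *
s=robot.sense();print(s["t"],s["position"],s["force"],s["width"])
m=robot.camera_model("wrist");im,D=robot.read_camera("wrist");P=cloud(m,D)
k=(D>0)&(abs(P[...,0]-.4305)<.016)&(abs(P[...,1]-.198)<.016)&(P[...,2]>.078)&(P[...,2]<.18)
for a in (.104,.122,.134,.152,.158):
    q=P[k&(abs(P[...,2]-a)<.003)]
    if len(q): print(a,len(q),((q.min(0)+q.max(0))/2).round(4),np.ptp(q,axis=0).round(4))
print("top",P[k][:,2].max())
E
```

```text
23.15 [0.43189588 0.1992903  0.21768365] [ 0.19650506  0.59731297 -0.05015892] 0.04958269530407325
0.104 49 [0.4297 0.2019 0.1039] [0.0219 0.0114 0.005 ]
0.122 65 [0.4294 0.2019 0.122 ] [0.0209 0.0113 0.0056]
0.134 392 [0.43   0.1971 0.134 ] [0.0212 0.0208 0.0059]
0.152 30 [0.4297 0.1974 0.152 ] [0.0054 0.0036 0.0059]
0.158 51 [0.4299 0.1962 0.1581] [0.0055 0.0062 0.0058]
top 0.16254473457265273
```

```bash
python3 -c "
from plant import robot
print(robot.job_done())"
```

```text
the job is handed in; nothing more can be done
None
```

The blow-off nozzle is in the open port, upright, about 48 mm deep and free of the gripper; it resisted a light upward tug, and the job was handed in at about 23 s with no verdict shown to me.

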